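# Put the whistle away and latch the shelf door

## Task

Put the whistle into the open drawer of the paulownia cabinet, push the drawer fully home, then push the sprung door shut until its latch tongue rides over the keeper and snaps in, so that the door stays shut by itself. Do not slam or force the door (never push on it with more than 18 N), and leave the car, the cups and the tin where they are.

Things in the scene. Friction and masses are not known exactly. Their poses are not given: they have to be found in the camera images.
- cabinet: Fixed paulownia cabinet, 220 deep (x) x 228 wide (y) x 220 mm high, front to the robot. Origin: centre of underside; x points front to back, y to its left seen from the robot. Front edges of its 12 mm side walls at local x = -0.110; the door fits the 204 mm opening between them. The bare top board starts 36 mm behind those edges, so the drawer front can be reached from above.
- drawer (a joint): Opening of the drawer in m: 0 fully home, grows as it comes out towards the robot (starts 0.08 to 0.10 out); slides along the cabinet's x, friction about 1.2 N, firm stop at home. Drawer 160 long, 110 wide, 48 mm high, open on top, walls and floor 6 mm. Home, its front face lies 30 mm behind the side walls' front edges and 6 mm ahead of the top board.
- drawer_in (a point): Point on the drawer's inner floor, 45 mm behind its front face, mid-width; moves with the drawer; axes as the cabinet's. Floor 161 mm above the table, rim 42 mm above the floor. Free inner space about this point: 39 mm to the front, 109 mm to the back (partly under the top board), 49 mm to each side.
- drawer_front (a point): Centre of the drawer's outer front face, 179 mm above the table, axes as the cabinet's; the place to push. Face 110 mm wide, 48 mm high.
- door (a joint): Door angle in rad: 0 = front face level with the side walls' front edges, grows as it opens towards the robot (starts 1.1 to 1.35, limit 1.45). Panel 198 wide, 14 thick, 25 to 215 mm above the table, 0.4 kg. A weak hinge spring (0.18 N m/rad) swings it back to about 1.25 unless latched, so it must be followed all the way. Latched, it rests between about -0.045 and 0.085.
- door_hinge (a point): Point on the door's upright hinge axis, in the plane of its front face, 190 mm above the table, at cabinet local x -0.110, y +0.102 (left front corner). Its axes turn with the door: -y runs along the front face to the free edge (198 mm away), -x is the front face's outward normal.
- door_push (a point): Good place to push: on the door's front face 175 mm from the hinge axis, 190 mm above the table, 25 mm below the door's top edge; axes as door_hinge. The latch case, standing 25 mm proud of the face, is below it, 92 to 128 mm above the table.
- latch (a point): Where the sprung brass tongue leaves the door's free edge (its square room side), 110 mm above the table; axes as door_hinge. The tongue juts 15 mm past the edge; its cabinet side slopes about 35 degrees. Closing presses it in 8.5 mm over about 12 mm of edge travel: at door_push that takes 6 to 11 N, then drops at the snap.
- keeper_nominal (a point): Middle of the keeper's round lip (steel bracket on the right side wall, 110 mm above the table) in its nominal place, fixed to the cabinet. The real keeper is bolted in a slot up to 12 mm nearer or deeper, not reported: feel for it. Just past the snap a hard rubber stop takes the door (12 N/mm), so a push grown to 13 N means latched; over 18 N is forcing.
- whistle: Stainless toy whistle lying on its side: round barrel (24 mm diameter, 20 mm high, axis upright) and a flat mouthpiece 10 mm thick, 20 mm high, reaching 40 mm from the barrel's axis along +x, at y = 2 to 12 mm. Origin under the barrel's axis, on the table; z up. 24 mm wide across y at the barrel. About 35 g. It trades places with the car and the cups.
- car: Teal toy race car 88 x 42 x 32 mm, origin centre of underside, x forward. Leave alone.
- cups: Tower of three yellow building cups, 68 mm wide, 70 mm high, origin centre of underside. Leave alone.
- tin: Metal tin with clip-on lid, 89 x 126 x 57 mm, origin centre of underside, left of the cabinet. Leave alone.

How it is judged (in metres and radians):
On the way, in this order (a step that is already met when the one before it is completed fails the run):
1. the whistle lies in the open drawer, let go (x of whistle in the frame of drawer_in between -0.036 and 0.11 m and y of whistle in the frame of drawer_in between -0.046 and 0.046 m and z of whistle in the frame of drawer_in between -0.01 and 0.03 m and contact force between the fingers and whistle below 0.05 N and value of joint drawer above 0.02 m), for 0.2 s.
2. the drawer is pushed fully home with the whistle in it (x of whistle in the frame of drawer_in between -0.036 and 0.11 m and y of whistle in the frame of drawer_in between -0.046 and 0.046 m and z of whistle in the frame of drawer_in between -0.01 and 0.03 m and value of joint drawer below 0.004 m), for 0.2 s.
At the end, for the whole second after the job is handed in: The whistle lies in the drawer, the drawer is home (within 4 mm), the door stays shut by its own latch (angle below 0.1 rad) against its spring, everything at rest and released (all of step 2 and value of joint door below 0.1 rad and contact force between the fingers and whistle below 0.05 N and velocity of joint door between -0.05 and 0.05 rad/s and linear speed of whistle below 0.02 m/s); the robot touches nothing.
It fails at once if the door is forced: the robot pushes on it with more than 18 N (contact force between any of the fingers, the arm and door above 18 N).
It fails at once if the door is slammed (closing faster than 3 rad/s) (velocity of joint door below -3 rad/s).
It fails at once if the car is pushed out of its place (over 20 mm) (distance of car from where it was at the start of the episode above 0.02 m).
It fails at once if the cups is pushed out of its place (over 20 mm) (distance of cups from where it was at the start of the episode above 0.02 m).
It fails at once if the tin is pushed out of its place (over 20 mm) (distance of tin from where it was at the start of the episode above 0.02 m).
It also fails if it takes over 61 s, if anything falls off the work surface, if the arm or the gripper's body presses on something with over 40 N, if the wrist force passes 120 N, or if a joint passes its speed limit or range.

## Robot

A 6-joint arm with a two-finger parallel gripper is mounted at the origin on the work surface. World frame = base frame: x ahead of the robot, y to its left, z up, the work surface at z = 0. Lengths are in mm, angles in rad, forces in N, time in s.
With the tool pointing down it reaches from about 375 to 750 mm from the base axis. Payload 9 kg.
Tool frame: the origin (TCP) lies on the centre line of the jaws, within the pads' length; the fingertips stand 17 mm ahead of it and the grasp point (between the pads) lies 2 mm behind it; z points along the fingers, y is the direction in which the jaws open and shut (so a half turn about z gives the same grasp; the last joint's range is limited). The gripper opens to 85 mm and grips with 20 to 120 N. Pads are 22 mm wide; open, the fingers measure 114 mm over their backs; the gripper's body (76 mm by 85 mm) begins 54 mm behind the grasp point. The pads swing forward as they close: fully open they stand 13 mm farther back than shut.
Start: joints at [0.962, 0.104, 0.097, 1.564, 0, 1.353], TCP at [228.563, 554.792, 248.331] pointing down, gripper open.
Joint ranges: [-2.99, 2.99], [-0.84, 1.86], [-1.1, 1.16], [-1.84, 2.11], [-1.51, 1.56], [-3.14, 3.14]. Speed limits (rad/s): [2.22, 2.22, 2.57, 3.14, 3.14, 3.14].

## Interface

Orientations are given as a unit quaternion [w, x, y, z].
In Python, from plant import r gives the robot as it stands.
- The arm moves only by the tool apply_moves, never from a script. Its argument "plan" is a list of rows, each a list of 5 numbers: the shift along the world's x, y, z in m, then the turn about the world's z in degrees, then the closure, from 0 (fully open) to 1 (shut). In form: [[dx, dy, dz, roll, gripper], ...]. A call has 1 to 8 rows; each row shifts and turns the pose as measured when the row begins; what a row does not reach is not made up. A row lasts 1/10 s, in which the tool goes at most 50 mm and 8.59 degrees, less where a joint would pass 70% of its speed; a pose out of reach is approached as far as the arm can. A call is refused whole if a number of a shift passes 0.05 or a number of a turn 8.59, either way. A call with a gripper value outside its range is refused whole. The fingers move at their own pace and stop on an object; "grip_force" is the grip in N (left out, the last holds). Time passes only in rows, so rows that do not move let the fingers close. It gives the time, the measured TCP pose, the force and the opening at its end, in the units of the state.
- r.read_state(): the state, without advancing time (a new reading comes with each control period).
- r.camera(name): name is "side" or "top" or "wrist"; returns (picture, depth): 384x512x3 uint8, blue, green, red; 384x512 float32, mm along the optical axis (not along the pixel's ray), 0 where there is no reading.
- r.get_calibration(name): a dict with "mtx" (3x3 intrinsics, pixels), "k1" (the pictures are not rectified: a ray, as slopes to the right and down, at radius r is drawn at 1 + k1 r^2 times it, then the intrinsics apply), "rvec" (rotation vector, rad) and "tvec" (3), from world to camera coordinates, as OpenCV has them. Camera axes: x right, y down, z forward; pixel columns grow to the right and rows downward; lengths in mm; the calibration is good to about 2 mm. A picture is of the moment at which its call begins: read the wrist's pose just before it. get_calibration takes no time and is no camera call; for the wrist camera it gives the pose at the moment of the call.
- r.job_done(): hands the job in, once; it reports no verdict.
The state is a dict: "time_s": time; "q": joint angles; "joint_velocities": joint speeds; "joint_efforts": joint torques, N m; "eef_pos": TCP position; "tool_rot": TCP orientation; "wrist_force": force on the tool from outside, world axes, zero at the start; "ft_torque": the same for the moment, N m; "grip_width": finger opening in mm.
Only numpy, scipy, OpenCV 4.12 (cv2) and the standard library are available. Lean on these libraries where they do the work, as an engineer would, in place of code of your own. Each camera call takes 0.05 s, during which the arm holds its last target. There are 200 camera calls.

## Working session

There is one attempt and no reset: what is moved stays moved. The work goes in short steps, Python scripts to look and compute and a tool call to move; the robot and the scene stay as the last step left them, time stands still between calls to the robot, and variables do not carry over. Pictures are saved under pics/ and viewed, about 8 in all and at most 12, crops included, and the job is handed in when it is done.

Besides the shell and the picture viewer there is one more tool, called after ">>>" by a JSON object that holds its "name" and its "arguments", one argument or row to a line. apply_moves: Moves the arm, as the interface text tells. Its arguments: {"type":"object","properties":{"plan":{"type":"array"},"grip_force":{"type":"number"}},"required":["plan"]}

```bash
mkdir -p pics; ls
cat > h.py <<'E'
import numpy as np, cv2
from plant import r
def snap(name,fn):
    c=r.get_calibration(name); im,d=r.camera(name)
    np.savez('pics/'+fn+'.npz',d=d,im=im,**{k:np.array(v,float) for k,v in c.items()})
    cv2.imwrite('pics/'+fn+'.png',im); return im,d,c
def load(fn): return np.load('pics/'+fn+'.npz')
def cloud(fn):
    z=load(fn); d=z['d']; K=z['mtx']; k1=float(z['k1'])
    v,u=np.mgrid[:d.shape[0],:d.shape[1]].astype(float)
    n=cv2.undistortPoints(np.stack([u,v],-1).reshape(-1,1,2),K,np.array([k1,0,0,0.])).reshape(-1,2)
    P=np.c_[n,np.ones(len(n))]*d.reshape(-1,1)
    R=cv2.Rodrigues(z['rvec'])[0]
    return ((P-z['tvec'].ravel())@R).reshape(*d.shape,3)
E
python3 - <<'E'
from h import *
s=r.read_state(); print(s)
a=snap('top','t0')[0]; b=snap('side','s0')[0]
for n in('top','side'):
    c=r.get_calibration(n); R=cv2.Rodrigues(np.array(c['rvec'],float))[0]; print(n,c['mtx'],c['k1'],-R.T@np.array(c['tvec'],float).ravel())
E
```

```text
pics
{'time_s': 0.0, 'q': array([9.62312873e-01, 1.04690614e-01, 9.64632040e-02, 1.56388842e+00,
       1.94734020e-05, 1.35309108e+00]), 'joint_velocities': array([-0.0012822 ,  0.00022777, -0.00171306,  0.00117897,  0.00038329,
        0.00050123]), 'joint_efforts': array([-1.58953462e-03, -5.56948006e+01,  5.03640711e+01,  1.79864047e-02,
       -2.91867473e-04, -8.07334466e-08]), 'eef_pos': array([228.35429389, 554.5148959 , 247.5240527 ]), 'tool_rot': array([-2.73772538e-04,  1.94148213e-01,  9.80971985e-01, -6.00348064e-04]), 'wrist_force': array([-0.6098576 ,  0.21951426,  0.84527797]), 'ft_torque': array([-0.0106183 ,  0.00961614, -0.02174701]), 'grip_width': 85.1794552760511}
top [[362.15563649   0.         252.45236975]
 [  0.         362.15563649 191.29470478]
 [  0.           0.           1.        ]] -0.03262397918866761 [ 527.64750387   63.43543596 1167.23570561]
side [[356.75634551   0.         253.16005506]
 [  0.         356.75634551 184.86937866]
 [  0.           0.           1.        ]] -0.008182917796878979 [ 373.08195544 -561.65308222  749.40393063]
```

View pics/t0.png

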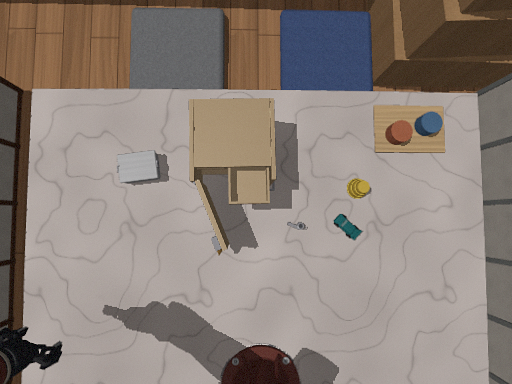

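View pics/s0.png

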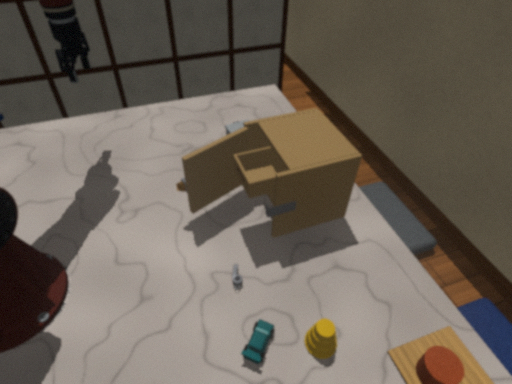

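The top view shows the cabinet at (232,140), drawer at (249,185), door from (198,182) to (222,250), whistle near (297,226), car (347,227), cups (359,188) and tin (138,167). The arm is at lower left. In the side view the whistle is at (237,276).

Run:
```python
from h import *
z=load('t0'); im=z['im']
a=cv2.resize(im[90:262,180:320],None,fx=4,fy=4,interpolation=cv2.INTER_CUBIC)
b=cv2.resize(im[212:240,282:314],None,fx=7,fy=7,interpolation=cv2.INTER_CUBIC)
o=np.zeros((a.shape[0],800,3),np.uint8); o=o[:600]; a=a[:600]
o=np.zeros((600,800,3),np.uint8); a=cv2.resize(im[92:260,180:320],None,fx=3.5,fy=3.5,interpolation=cv2.INTER_CUBIC)
o[:a.shape[0],:a.shape[1]]=a; o[:b.shape[0],500:500+b.shape[1]]=b
cv2.imwrite('pics/c0.png',o)
P=cloud('t0')
for u,v in [(200,150),(250,185),(255,195),(297,226),(303,226),(290,225),(320,240),(210,215),(138,167),(359,188),(347,227)]: print(u,v,P[v,u].round(1))
H=P[...,2]
# cabinet top rect
m=(abs(H-220)<6); m[:, :180]=0; m[:,290:]=0; m=m.astype(np.uint8)
pts=P[m>0][:,:2].astype(np.float32); print('top',len(pts),cv2.minAreaRect(pts))
# drawer rim
m=(abs(H-203)<5)&(np.arange(512)[None]>225)&(np.arange(512)[None]<272)&(np.arange(384)[:,None]>165)
print('rim',cv2.minAreaRect(P[m][:,:2].astype(np.float32)),m.sum())
m=(abs(H-215)<8)&(np.arange(384)[:,None]>183)&(np.arange(512)[None]<230)
q=P[m][:,:2].astype(np.float32);print('door',cv2.minAreaRect(q),m.sum())
m=(H>6)&(H<40);m[:215]=0;m[236:]=0;m[:,:286]=0;m[:,310:]=0
print('wh',m.sum(),P[m].mean(0),cv2.minAreaRect(P[m][:,:2].astype(np.float32)))
```

```text
200 150 [704.1 169.3 219.2]
250 185 [616.9  35.8 159. ]
255 195 [588.9  21.9 159. ]
297 226 [ 498.7 -117.9   13.9]
303 226 [ 498.7 -136.7   16.4]
290 225 [502.  -95.3  15.5]
320 240 [ 453.2 -194.     1.7]
210 215 [533.  142.1 215.2]
138 167 [681.  376.8  56.6]
359 188 [ 616.2 -303.6   66.8]
347 227 [ 495.4 -274.5   30.1]
top 6039 ((648.0588989257812, 84.0458984375), (395.890380859375, 228.01260375976562), 0.9694514274597168)
rim ((613.2606201171875, 40.885765075683594), (96.8743667602539, 110.11933135986328), 0.05712888017296791) 247
door ((529.472412109375, 139.52960205078125), (188.2122039794922, 14.189286231994629), 22.262733459472656) 388
wh 83 [ 500.05336024 -117.27897586   17.03955409] ((500.4214782714844, -117.4158706665039), (61.62446975708008, 22.14898681640625), 89.02812957763672)
```

View pics/c0.png

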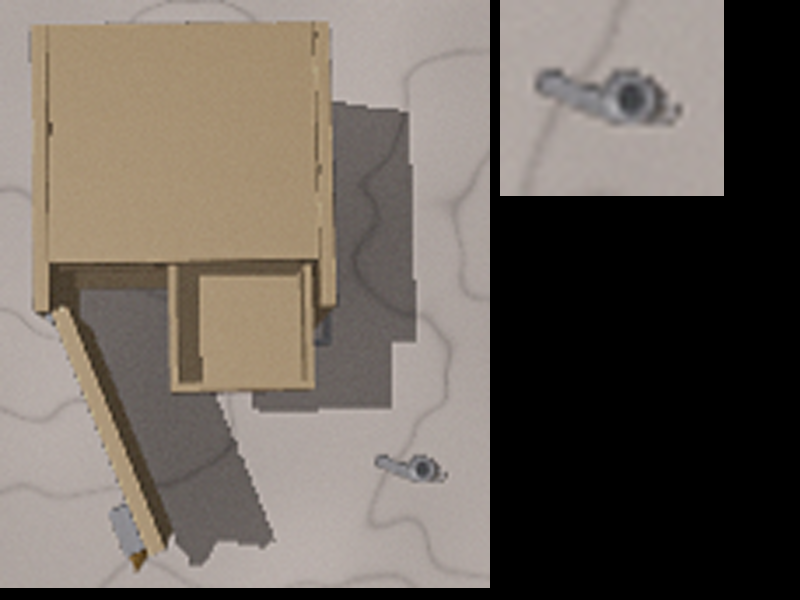

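The crop shows the whistle barrel at about px (300.4,225.6), which is world (500,-128). Its mouthpiece tip is at (287.7,223.4), so the yaw is about 68°. The cabinet is nearly axis-aligned, with its front at x≈626 and centre at y≈84. I'll move over the whistle next.

>>> {"name": "apply_moves", "arguments": {
  "plan": [
    [0.017, -0.043, 0.002, -5.6, 0],
    [0.017, -0.043, 0.002, -5.6, 0],
    [0.017, -0.043, 0.002, -5.6, 0],
    [0.017, -0.043, 0.002, -5.6, 0],
    [0.017, -0.043, 0.002, -5.6, 0],
    [0.017, -0.043, 0.002, -5.6, 0],
    [0.017, -0.043, 0.002, -5.6, 0],
    [0.017, -0.043, 0.002, -5.6, 0]
  ],
  "grip_force": 30
}}

```text
time_s: 0.9
eef_pos: [362.8, 201.3, 257.7]
tool_rot: [-0.003, 0.561, 0.828, -0.003]
wrist_force: [1.0, 0.6, -0.5]
grip_width: 85.5
```

>>> {"name": "apply_moves", "arguments": {
  "plan": [
    [0.017, -0.043, 0.002, -5.6, 0],
    [0.017, -0.043, 0.002, -5.6, 0],
    [0.017, -0.043, 0.002, -5.6, 0],
    [0.017, -0.043, 0.002, -5.6, 0],
    [0.017, -0.043, 0.002, -5.6, 0],
    [0.017, -0.043, 0.002, -5.6, 0],
    [0.017, -0.043, 0.002, -5.6, 0],
    [0.017, -0.043, 0.002, -5.6, 0]
  ]
}}

```text
time_s: 1.7
eef_pos: [500.2, -158.7, 273.0]
tool_rot: [-0.004, 0.844, 0.536, -0.001]
wrist_force: [0.3, 0.3, 1.3]
grip_width: 85.6
```

>>> {"name": "apply_moves", "arguments": {
  "plan": [
    [0, 0.015, -0.04, 2, 0],
    [0, 0.01, -0.04, 1, 0],
    [0, 0.003, -0.03, 0, 0],
    [0, 0, 0, 0, 0]
  ]
}}

```text
time_s: 2.1
eef_pos: [502.1, -138.1, 158.9]
tool_rot: [-0.003, 0.833, 0.554, -0.001]
wrist_force: [-0.7, 0.1, 0.1]
grip_width: 85.3
```

Run:
```python
from h import *
s=r.read_state(); print(s['eef_pos'],s['tool_rot'])
im,d,c=snap('wrist','w0'); cv2.imwrite('pics/w0.png',im)
P=cloud('w0'); H=P[...,2]; m=((H>8)&(H<26)).astype(np.uint8)
n,l,st,ce=cv2.connectedComponentsWithStats(m)
for i in range(1,n):
    if st[i][4]>150:
        q=P[l==i]; print(st[i],ce[i],q.mean(0),cv2.minAreaRect(q[:,:2].astype(np.float32)))
```

```text
[ 502.11436217 -138.08369172  158.85237154] [-0.00291874  0.83281533  0.55354221 -0.00106009]
[ 233  121   30   70 1141] [244.8878177  157.18580193] [ 500.96615886 -115.36538734   20.29208378] ((502.20721435546875, -116.77284240722656), (62.892459869384766, 23.25712776184082), 75.44287872314453)
[ 274  260   65   77 1878] [306.10063898 290.26038339] [ 502.91333454 -263.10830974   19.69771318] ((499.1711120605469, -274.9863586425781), (84.81510162353516, 43.14241027832031), 46.7164306640625)
[400 260  57  35 700] [422.32714286 271.81714286] [ 618.31655611 -291.41076299   17.16976654] ((623.0218505859375, -295.21142578125), (20.19503402709961, 53.95573425292969), 86.60704040527344)
```

View pics/w0.png

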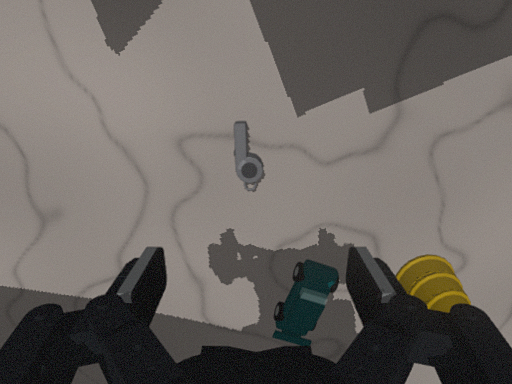

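The wrist view shows the barrel at (249,170) and the mouthpiece tip at (240,122). The mouthpiece runs almost straight up the image.

Run:
```python
from h import *
z=load('w0');R=cv2.Rodrigues(z['rvec'])[0];t=z['tvec'].ravel();C=-R.T@t
def at(u,v,h):
    n=cv2.undistortPoints(np.array([[[u,v]]],float),z['mtx'],np.array([float(z['k1']),0,0,0])).ravel()
    d=R.T@np.array([n[0],n[1],1]); return (C+d*(h-C[2])/d[2]).round(1)
for p in [(249,170),(240.5,122),(235.5,125),(236,163)]: print(p,at(*p,20))
```

```text
(249, 170) [ 499.8 -126.9   20. ]
(240.5, 122) [509.4 -86.5  20. ]
(235.5, 125) [504.6 -87.1  20. ]
(236, 163) [ 491.9 -116.9   20. ]
```

>>> {"name": "apply_moves", "arguments": {
  "plan": [
    [-0.0015, 0.0125, -0.03, 0, 0],
    [0, 0, -0.035, 0, 0],
    [0, 0, -0.035, 0, 0],
    [0, 0, -0.02, 0, 0],
    [0, 0, 0, 0, 0]
  ]
}}

```text
time_s: 2.65
eef_pos: [506.8, -129.0, 49.5]
tool_rot: [0.005, 0.833, 0.554, 0.003]
wrist_force: [0.1, 0.5, 0.6]
grip_width: 85.1
```

>>> {"name": "apply_moves", "arguments": {
  "plan": [
    [-0.006, 0.004, -0.015, 0, 0.3],
    [0, 0, -0.005, 0, 0.3],
    [0, 0, 0, 0, 0.3]
  ]
}}

```text
time_s: 2.95
eef_pos: [504.7, -127.3, 36.4]
tool_rot: [0.008, 0.833, 0.554, 0.005]
wrist_force: [0.1, 0.1, -0.3]
grip_width: 60.0
```

>>> {"name": "apply_moves", "arguments": {
  "plan": [
    [-0.006, 0.003, -0.012, 0, 0.3],
    [-0.002, 0.001, -0.006, 0, 0.3],
    [0, 0, 0, 0, 0.3]
  ]
}}

```text
time_s: 3.25
eef_pos: [498.5, -124.4, 20.8]
tool_rot: [0.011, 0.833, 0.554, 0.006]
wrist_force: [-0.3, -0.2, 0.5]
grip_width: 59.7
```

>>> {"name": "apply_moves", "arguments": {
  "plan": [
    [0.001, 0, 0.002, 0, 1],
    [0, 0, 0, 0, 1],
    [0, 0, 0, 0, 1],
    [0, 0, 0, 0, 1],
    [0, 0, 0, 0, 1]
  ]
}}

```text
time_s: 3.75
eef_pos: [500.1, -124.7, 23.9]
tool_rot: [0.011, 0.833, 0.554, 0.006]
wrist_force: [-0.0, -0.9, -0.3]
grip_width: 22.9
```

>>> {"name": "apply_moves", "arguments": {
  "plan": [
    [0, 0, 0.03, 0, 1],
    [0, 0, 0.045, 0, 1],
    [0, 0, 0.045, 0, 1],
    [0, 0, 0.045, 0, 1],
    [0, 0, 0.045, 0, 1],
    [0, 0, 0.03, 0, 1],
    [0, 0, 0, 0, 1]
  ]
}}

```text
time_s: 4.45
eef_pos: [495.8, -122.5, 271.0]
tool_rot: [0.009, 0.833, 0.553, 0.005]
wrist_force: [0.3, -0.9, -1.1]
grip_width: 22.8
```

Run:
```python
from h import *
s=r.read_state(); print(s['eef_pos'],s['tool_rot'],s['grip_width'])
P=cloud('t0'); H=P[...,2]
# side walls/board edges with rows
for y0,nm in((192,'left wall'),(-24,'right wall')):
    m=(abs(H-220)<5)&(abs(P[...,1]-y0)<5)&(P[...,0]>600); print(nm,np.sort(P[m][:,0])[:5])
m=(abs(H-220)<5)&(P[...,1]>0)&(P[...,1]<165)&(P[...,0]>600);print('board',np.sort(P[m][:,0])[:8])
m=(abs(H-220)<5)&(P[...,0]>670); print(P[m].min(0),P[m].max(0),cv2.minAreaRect(P[m][:,:2].astype(np.float32)))
```

```text
[ 495.81705133 -122.490752    270.95346529] [0.00894353 0.83281983 0.55344998 0.00492649] 22.804055503407955
left wall [624.38893552 624.69240239 624.80781119 627.00278771 627.12439914]
right wall [627.33029463 627.41299    627.74524143 627.8514415  629.97123242]
board [603.80760866 659.09365259 659.37090276 659.45905587 661.45577158
 661.54284693 661.56585174 661.57323689]
[670.00489701 -29.10185812 215.00081821] [847.34776502 200.31942802 224.50503208] ((757.5606689453125, 85.46178436279297), (177.6615753173828, 227.73175048828125), 0.6836010813713074)
```

>>> {"name": "apply_moves", "arguments": {
  "plan": [
    [0.028, 0.038, 0, 0, 1],
    [0.028, 0.038, 0, 0, 1],
    [0.028, 0.038, 0, 0, 1],
    [0.028, 0.038, 0, 0, 1],
    [0, 0, 0, 0, 1],
    [0, 0, 0, 0, 1]
  ]
}}

```text
time_s: 5.05
eef_pos: [611.0, 34.4, 266.0]
tool_rot: [0.008, 0.834, 0.552, 0.003]
wrist_force: [0.4, -1.1, 0.2]
grip_width: 22.7
```

>>> {"name": "apply_moves", "arguments": {
  "plan": [
    [0, 0, -0.025, 0, 1],
    [0, 0, -0.025, 0, 1],
    [0, 0, -0.01, 0, 1],
    [0, 0, 0, 0, 1]
  ]
}}

```text
time_s: 5.45
eef_pos: [609.3, 32.1, 203.0]
tool_rot: [0.008, 0.835, 0.551, 0.003]
wrist_force: [-0.5, -0.5, 0.0]
grip_width: 22.8
```

>>> {"name": "apply_moves", "arguments": {
  "plan": [
    [0.001, 0, -0.008, 0, 1],
    [0, 0, -0.004, 0, 1],
    [0, 0, 0, 0, 1],
    [0, 0, 0, 0, 1]
  ]
}}

```text
time_s: 5.85
eef_pos: [611.0, 30.7, 193.1]
tool_rot: [0.009, 0.835, 0.55, 0.004]
wrist_force: [-0.1, -0.3, 0.2]
grip_width: 22.6
```

>>> {"name": "apply_moves", "arguments": {
  "plan": [
    [0, 0, -0.005, 0, 1],
    [0, 0, -0.002, 0, 1],
    [0, 0, 0, 0, 1],
    [0, 0, 0, 0, 0.5],
    [0, 0, 0, 0, 0.5],
    [0, 0, 0, 0, 0.5],
    [0, 0, 0, 0, 0.5]
  ]
}}

```text
time_s: 6.55
eef_pos: [609.9, 31.0, 186.6]
tool_rot: [0.009, 0.835, 0.55, 0.003]
wrist_force: [-1.1, 0.4, 0.6]
grip_width: 42.8
```

>>> {"name": "apply_moves", "arguments": {
  "plan": [
    [0, 0, 0.02, 0, 0.5],
    [0, 0, 0.03, 0, 0.5],
    [0, 0, 0.03, 0, 0.5],
    [-0.04, 0.005, 0, 0, 1],
    [-0.045, 0.005, 0, 0, 1],
    [0, 0, 0, 0, 1]
  ]
}}

```text
time_s: 7.15
eef_pos: [524.4, 40.9, 267.8]
tool_rot: [0.009, 0.835, 0.55, 0.003]
wrist_force: [-0.1, -0.1, 0.7]
grip_width: 0.6
```

Run:
```python
from h import *
s=r.read_state(); print(s['eef_pos'],s['q'])
a=snap('top','t1')[0]; b=snap('wrist','w1')[0]
o=np.zeros((384,800,3),np.uint8); o[:,:512]=b; o[:288,512:]=cv2.resize(a[150:240,195:285],(288,288),interpolation=cv2.INTER_CUBIC)
cv2.imwrite('pics/c1.png',o)
```

```text
[524.42195995  40.89918944 267.76584212] [-0.16652678 -0.13516124 -0.10446602  1.58509865 -0.0081711   1.80993804]
```

View pics/c1.png

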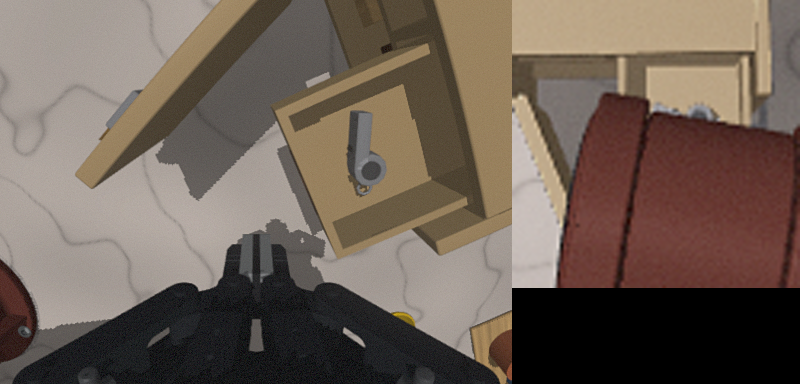

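The wrist view shows the whistle lying on the drawer floor at (365,150), clear of the walls. The fingers are shut in front of the drawer. Next I turn the jaws to lie along y and push the drawer.

>>> {"name": "apply_moves", "arguments": {
  "plan": [
    [-0.002, 0, 0, 8.5, 1],
    [-0.002, 0, 0, 8.5, 1],
    [-0.002, 0, 0, 8.5, 1],
    [0, 0, 0, 8.5, 1],
    [0, 0, 0, 8.5, 1],
    [0, 0, 0, 8.5, 1],
    [0, 0, 0, 8.5, 1],
    [0, 0, 0, 8.5, 1]
  ]
}}

```text
time_s: 8.05
eef_pos: [530.7, 37.9, 268.3]
tool_rot: [0.007, 0.377, 0.926, 0.011]
wrist_force: [-0.3, -0.3, 0.0]
grip_width: -0.0
```

>>> {"name": "apply_moves", "arguments": {
  "plan": [
    [0, 0, -0.015, 8.5, 1],
    [0, 0, -0.015, 8.5, 1],
    [0, 0, -0.015, 8.5, 1],
    [0, 0, -0.015, 8.5, 1],
    [0, 0, -0.01, 8.5, 1],
    [0, 0, 0, 0, 1]
  ]
}}

```text
time_s: 8.65
eef_pos: [538.1, 35.9, 195.8]
tool_rot: [0.004, 0.011, 1.0, 0.014]
wrist_force: [-0.3, 0.0, -0.2]
grip_width: 0.1
```

>>> {"name": "apply_moves", "arguments": {
  "plan": [
    [0.008, 0.001, -0.003, 0, 1],
    [0.008, 0.001, -0.002, 0, 1],
    [0.01, 0.001, 0, 0, 1],
    [0.012, 0.001, 0, 0, 1],
    [0.015, 0, 0, 0, 1],
    [0.015, 0, 0, 0, 1],
    [0.012, 0, 0, 0, 1],
    [0.008, 0, 0, 0, 1]
  ]
}}

```text
time_s: 9.45
eef_pos: [634.9, 40.3, 191.9]
tool_rot: [0.005, 0.024, 1.0, 0.014]
wrist_force: [-1.6, -0.6, 0.5]
grip_width: -0.1
```

>>> {"name": "apply_moves", "arguments": {
  "plan": [
    [0.004, 0, 0, 0, 1],
    [0.003, 0, 0, 0, 1],
    [0.002, 0, 0, 0, 1],
    [0.001, 0, 0, 0, 1]
  ]
}}

```text
time_s: 9.85
eef_pos: [644.3, 40.6, 191.8]
tool_rot: [0.001, 0.026, 1.0, 0.013]
wrist_force: [-7.8, -1.5, 3.7]
grip_width: -0.2
```

>>> {"name": "apply_moves", "arguments": {
  "plan": [
    [0.001, 0, 0, 0, 1],
    [0.001, 0, 0, 0, 1],
    [0, 0, 0, 0, 1],
    [0, 0, 0, 0, 1]
  ]
}}

```text
time_s: 10.25
eef_pos: [644.1, 40.6, 192.1]
tool_rot: [-0.001, 0.028, 1.0, 0.013]
wrist_force: [-1.1, 0.1, -1.2]
grip_width: 0.2
```

>>> {"name": "apply_moves", "arguments": {
  "plan": [
    [-0.02, 0, 0.0, 0, 1],
    [-0.03, 0, 0.01, 0, 1],
    [-0.04, 0, 0.03, 0, 1],
    [-0.04, 0.015, 0.03, 0, 1],
    [-0.025, 0.035, 0.005, 0, 1],
    [-0.02, 0.042, 0, 0, 1],
    [-0.01, 0.045, 0, 0, 1],
    [0, 0, 0, 0, 1]
  ]
}}

```text
time_s: 11.05
eef_pos: [456.2, 180.0, 270.1]
tool_rot: [0.005, 0.032, 0.999, 0.014]
wrist_force: [0.6, -0.6, 0.2]
grip_width: 0.2
```

Run:
```python
from h import *
s=r.read_state(); print(s['eef_pos'],s['wrist_force'])
snap('top','t2'); a=load('t2')['im']
P=cloud('t2'); H=P[...,2]
i=np.arange(384)[:,None];j=np.arange(512)[None]
o=np.zeros((400,800,3),np.uint8);o[:,:400]=cv2.resize(a[160:260,190:290],(400,400),interpolation=cv2.INTER_CUBIC)
b=snap('wrist','w2')[0]; o[:300,400:]=cv2.resize(b,(400,300)); cv2.imwrite('pics/c2.png',o)
m=(abs(H-203)<6)&(j>225)&(j<272)&(i>165)
print('rim',m.sum(),P[m].min(0) if m.sum() else 0,P[m].max(0) if m.sum() else 0)
m=(abs(H-215)<8)&(i>183)&(j<235)&(P[...,0]>430)&(P[...,0]<615)
q=P[m][:,:2];A=np.polyfit(q[:,0],q[:,1],1);print('door',A,'theta',np.pi/2-np.arctan(A[0]),m.sum())
```

```text
[456.22867071 179.99008177 270.10221653] [ 0.59606281 -0.57488539  0.23043177]
rim 105 [451.52863954 -18.86430726 197.47461591] [662.23714766 100.51014681 208.64491719]
door [  0.4064445  -75.77597289] theta 1.184746723012797 385
```

View pics/c2.png

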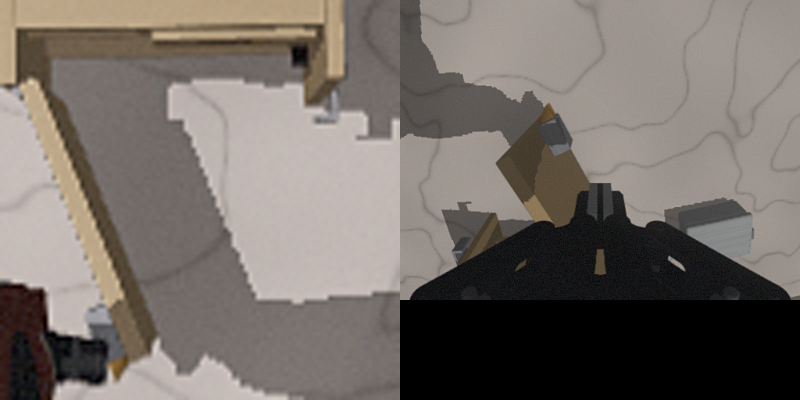

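The crop shows the drawer front rim right up against the top board (crop (150–315,35)), so the drawer looks home. The door is at about 1.18 rad, and the shut fingers are on its outer side. I'll lower them beside the door face.

>>> {"name": "apply_moves", "arguments": {
  "plan": [
    [-0.004, 0, -0.02, 0, 1],
    [-0.004, 0, -0.022, 0, 1],
    [-0.003, -0.005, -0.02, 0, 1],
    [0, -0.01, -0.006, 0, 1],
    [0, 0, 0, 0, 1]
  ]
}}

```text
time_s: 11.65
eef_pos: [449.6, 156.1, 200.1]
tool_rot: [0.006, 0.036, 0.999, 0.013]
wrist_force: [-0.9, 0.5, -0.6]
grip_width: -0.0
```

Run:
```python
from h import *
s=r.read_state(); print(s['eef_pos'],s['wrist_force'],s['q'])
for f in('t0','t2'):
    P=cloud(f);H=P[...,2]; m=(abs(H-203)<5)&(P[...,0]>635)&(P[...,0]<672)&(P[...,1]>0)&(P[...,1]<85)
    print(f,m.sum(),np.sort(P[m][:,0]).round(1)[[0,3,10,-1]] if m.sum()>10 else '')
```

```text
[449.55621764 156.0872321  200.10964394] [-0.87597945  0.51656947 -0.61457976] [ 0.04303164 -0.30937694 -0.37811282  1.48753197  0.02446477  0.11595647]
t0 0 
t2 78 [656.  656.1 656.2 662.2]
```

>>> {"name": "apply_moves", "arguments": {
  "plan": [
    [-0.003, -0.008, -0.002, 0, 1],
    [-0.002, -0.008, -0.002, 0, 1],
    [0, -0.008, 0, 0, 1],
    [0.002, -0.008, 0, 0, 1],
    [0.004, -0.008, 0, 0, 1],
    [0.005, -0.009, 0, 0, 1]
  ]
}}

```text
time_s: 12.25
eef_pos: [457.8, 102.2, 199.4]
tool_rot: [0.009, 0.037, 0.999, 0.013]
wrist_force: [0.0, 0.1, -1.3]
grip_width: -0.1
```

>>> {"name": "apply_moves", "arguments": {
  "plan": [
    [0.008, -0.01, 0, 0, 1],
    [0.008, -0.01, 0, 0, 1],
    [0.009, -0.01, 0, 0, 1],
    [0.01, -0.009, 0, 0, 1],
    [0.01, -0.007, 0, 0, 1],
    [0.01, -0.007, 0, 0, 1],
    [0.011, -0.006, 0, 0, 1],
    [0.01, -0.005, 0, 0, 1]
  ]
}}

```text
time_s: 13.05
eef_pos: [540.7, 30.0, 198.7]
tool_rot: [0.008, 0.038, 0.999, 0.013]
wrist_force: [-1.7, 1.2, 0.2]
grip_width: 0.3
```

>>> {"name": "apply_moves", "arguments": {
  "plan": [
    [0.009, -0.004, 0, 0, 1],
    [0.009, -0.003, 0, 0, 1],
    [0.007, -0.002, 0, 0, 1],
    [0.005, -0.001, 0, 0, 1],
    [0.003, -0.001, 0, 0, 1],
    [0.002, 0, 0, 0, 1]
  ]
}}

```text
time_s: 13.65
eef_pos: [579.7, 15.2, 196.8]
tool_rot: [0.007, 0.039, 0.999, 0.013]
wrist_force: [-1.7, -0.7, 0.1]
grip_width: 0.1
```

>>> {"name": "apply_moves", "arguments": {
  "plan": [
    [0.002, 0, 0, 0, 1],
    [0.002, 0, 0, 0, 1],
    [0.002, 0, 0, 0, 1],
    [0.001, 0, 0, 0, 1]
  ]
}}

```text
time_s: 14.05
eef_pos: [586.8, 15.0, 196.8]
tool_rot: [0.007, 0.039, 0.999, 0.013]
wrist_force: [-1.8, -0.8, -0.8]
grip_width: -0.1
```

>>> {"name": "apply_moves", "arguments": {
  "plan": [
    [0.001, 0, 0, 0, 1],
    [0.001, 0, 0, 0, 1],
    [0.001, 0, 0, 0, 1],
    [0.001, 0, 0, 0, 1]
  ]
}}

```text
time_s: 14.45
eef_pos: [591.0, 15.1, 196.8]
tool_rot: [0.007, 0.039, 0.999, 0.013]
wrist_force: [-1.0, -0.8, 0.7]
grip_width: 0.1
```

>>> {"name": "apply_moves", "arguments": {
  "plan": [
    [0.0015, 0, 0, 0, 1],
    [0.001, 0, 0, 0, 1],
    [0.001, 0, 0, 0, 1],
    [0.001, 0, 0, 0, 1]
  ]
}}

```text
time_s: 14.85
eef_pos: [595.8, 15.0, 196.9]
tool_rot: [0.007, 0.039, 0.999, 0.013]
wrist_force: [-1.9, -0.6, 0.4]
grip_width: -0.0
```

>>> {"name": "apply_moves", "arguments": {
  "plan": [
    [0.001, 0, 0, 0, 1],
    [0.001, 0, 0, 0, 1],
    [0.001, 0, 0, 0, 1]
  ]
}}

```text
time_s: 15.15
eef_pos: [599.1, 15.0, 196.9]
tool_rot: [0.007, 0.039, 0.999, 0.013]
wrist_force: [-1.6, -1.6, 0.2]
grip_width: -0.0
```

>>> {"name": "apply_moves", "arguments": {
  "plan": [
    [0.001, 0, 0, 0, 1],
    [0.001, 0, 0, 0, 1],
    [0.001, 0, 0, 0, 1]
  ]
}}

```text
time_s: 15.45
eef_pos: [602.3, 14.9, 196.8]
tool_rot: [0.006, 0.039, 0.999, 0.013]
wrist_force: [-1.5, -1.1, 0.7]
grip_width: 0.2
```

>>> {"name": "apply_moves", "arguments": {
  "plan": [
    [0.001, 0, 0, 0, 1],
    [0.001, 0, 0, 0, 1]
  ]
}}

```text
time_s: 15.65
eef_pos: [604.5, 14.9, 196.8]
tool_rot: [0.006, 0.039, 0.999, 0.013]
wrist_force: [-2.0, -0.9, -0.5]
grip_width: 0.2
```

>>> {"name": "apply_moves", "arguments": {
  "plan": [
    [0.001, 0, 0, 0, 1],
    [0.001, 0, 0, 0, 1]
  ]
}}

```text
time_s: 15.85
eef_pos: [606.7, 14.9, 196.8]
tool_rot: [0.006, 0.039, 0.999, 0.013]
wrist_force: [-1.7, -1.3, 0.2]
grip_width: 0.1
```

>>> {"name": "apply_moves", "arguments": {
  "plan": [
    [0.001, 0, 0, 0, 1],
    [0.001, 0, 0, 0, 1]
  ]
}}

```text
time_s: 16.05
eef_pos: [608.4, 14.9, 196.8]
tool_rot: [0.006, 0.039, 0.999, 0.012]
wrist_force: [-5.7, -0.7, 1.8]
grip_width: -0.0
```

>>> {"name": "apply_moves", "arguments": {
  "plan": [
    [0.001, 0, 0, 0, 1],
    [0.001, 0, 0, 0, 1]
  ]
}}

```text
time_s: 16.25
eef_pos: [609.7, 14.9, 196.8]
tool_rot: [0.005, 0.039, 0.999, 0.012]
wrist_force: [-5.6, -1.5, 2.4]
grip_width: -0.3
```

>>> {"name": "apply_moves", "arguments": {
  "plan": [
    [0.001, 0, 0, 0, 1],
    [0.001, 0, 0, 0, 1]
  ]
}}

```text
time_s: 16.45
eef_pos: [610.8, 14.9, 196.8]
tool_rot: [0.004, 0.039, 0.999, 0.012]
wrist_force: [-6.5, -1.7, 1.6]
grip_width: 0.0
```

>>> {"name": "apply_moves", "arguments": {
  "plan": [
    [0.001, 0, 0, 0, 1],
    [0.001, 0, 0, 0, 1],
    [0.001, 0, 0, 0, 1]
  ]
}}

```text
time_s: 16.75
eef_pos: [612.2, 14.8, 196.9]
tool_rot: [0.002, 0.039, 0.999, 0.012]
wrist_force: [-7.0, -2.1, 1.7]
grip_width: 0.1
```

>>> {"name": "apply_moves", "arguments": {
  "plan": [
    [0.001, 0, 0, 0, 1],
    [0.001, 0, 0, 0, 1]
  ]
}}

```text
time_s: 16.95
eef_pos: [613.0, 14.8, 196.9]
tool_rot: [0.0, 0.039, 0.999, 0.012]
wrist_force: [-7.5, -0.9, 2.9]
grip_width: 0.1
```

>>> {"name": "apply_moves", "arguments": {
  "plan": [
    [0.001, 0, 0, 0, 1],
    [0.001, 0, 0, 0, 1]
  ]
}}

```text
time_s: 17.15
eef_pos: [613.6, 14.9, 197.0]
tool_rot: [-0.001, 0.039, 0.999, 0.012]
wrist_force: [-6.9, -1.2, 2.7]
grip_width: -0.2
```

>>> {"name": "apply_moves", "arguments": {
  "plan": [
    [0.0013, 0, 0, 0, 1],
    [0.0013, 0, 0, 0, 1]
  ]
}}

```text
time_s: 17.35
eef_pos: [614.7, 14.9, 197.0]
tool_rot: [-0.003, 0.039, 0.999, 0.011]
wrist_force: [-7.4, -1.1, 4.1]
grip_width: -0.5
```

>>> {"name": "apply_moves", "arguments": {
  "plan": [
    [0.0013, 0, 0, 0, 1],
    [0.0013, 0, 0, 0, 1]
  ]
}}

```text
time_s: 17.55
eef_pos: [615.7, 14.9, 197.0]
tool_rot: [-0.005, 0.039, 0.999, 0.011]
wrist_force: [-7.9, -1.4, 2.8]
grip_width: -0.2
```

>>> {"name": "apply_moves", "arguments": {
  "plan": [
    [0.0013, 0, 0, 0, 1],
    [0.0013, 0, 0, 0, 1]
  ]
}}

```text
time_s: 17.75
eef_pos: [616.6, 14.9, 197.1]
tool_rot: [-0.007, 0.039, 0.999, 0.011]
wrist_force: [-5.6, -1.6, 1.7]
grip_width: 0.2
```

>>> {"name": "apply_moves", "arguments": {
  "plan": [
    [0.001, 0, 0, 0, 1]
  ]
}}

```text
time_s: 17.85
eef_pos: [617.4, 15.0, 197.1]
tool_rot: [-0.007, 0.039, 0.999, 0.011]
wrist_force: [-2.0, -1.3, 1.0]
grip_width: -0.1
```

>>> {"name": "apply_moves", "arguments": {
  "plan": [
    [0.001, 0, 0, 0, 1]
  ]
}}

```text
time_s: 17.95
eef_pos: [618.7, 15.1, 197.2]
tool_rot: [-0.007, 0.039, 0.999, 0.011]
wrist_force: [-2.0, -0.8, -0.1]
grip_width: 0.0
```

>>> {"name": "apply_moves", "arguments": {
  "plan": [
    [0.001, 0, 0, 0, 1]
  ]
}}

```text
time_s: 18.05
eef_pos: [620.0, 15.1, 197.2]
tool_rot: [-0.007, 0.039, 0.999, 0.011]
wrist_force: [-2.5, -1.2, -0.1]
grip_width: -0.1
```

Force dropped to 2 N at the snap. I'll go on gently until I feel the rubber stop.

>>> {"name": "apply_moves", "arguments": {
  "plan": [
    [0.0007, 0, 0, 0, 1]
  ]
}}

```text
time_s: 18.15
eef_pos: [620.6, 15.2, 197.1]
tool_rot: [-0.007, 0.039, 0.999, 0.011]
wrist_force: [-5.5, -0.9, 1.9]
grip_width: -0.1
```

>>> {"name": "apply_moves", "arguments": {
  "plan": [
    [0.0007, 0, 0, 0, 1]
  ]
}}

```text
time_s: 18.25
eef_pos: [620.8, 15.2, 197.1]
tool_rot: [-0.008, 0.039, 0.999, 0.011]
wrist_force: [-8.2, -1.5, 3.3]
grip_width: 0.0
```

>>> {"name": "apply_moves", "arguments": {
  "plan": [
    [0.0007, 0, 0, 0, 1]
  ]
}}

```text
time_s: 18.35
eef_pos: [620.8, 15.2, 197.1]
tool_rot: [-0.009, 0.039, 0.999, 0.011]
wrist_force: [-8.4, -2.2, 4.7]
grip_width: 0.2
```

>>> {"name": "apply_moves", "arguments": {
  "plan": [
    [0.001, 0, 0, 0, 1]
  ]
}}

```text
time_s: 18.45
eef_pos: [620.9, 15.2, 197.1]
tool_rot: [-0.01, 0.039, 0.999, 0.011]
wrist_force: [-9.1, -2.1, 3.7]
grip_width: 0.0
```

>>> {"name": "apply_moves", "arguments": {
  "plan": [
    [0.001, 0, 0, 0, 1]
  ]
}}

```text
time_s: 18.55
eef_pos: [620.9, 15.2, 197.2]
tool_rot: [-0.011, 0.039, 0.999, 0.011]
wrist_force: [-9.6, -1.6, 3.0]
grip_width: 0.3
```

>>> {"name": "apply_moves", "arguments": {
  "plan": [
    [0.0014, 0, 0, 0, 1]
  ]
}}

```text
time_s: 18.65
eef_pos: [621.0, 15.2, 197.2]
tool_rot: [-0.012, 0.039, 0.999, 0.011]
wrist_force: [-10.9, -0.9, 4.8]
grip_width: -0.2
```

>>> {"name": "apply_moves", "arguments": {
  "plan": [
    [0.0014, 0, 0, 0, 1]
  ]
}}

```text
time_s: 18.75
eef_pos: [621.0, 15.2, 197.2]
tool_rot: [-0.014, 0.039, 0.999, 0.011]
wrist_force: [-11.7, -0.5, 5.2]
grip_width: -0.1
```

Total push is about 12.8 N with no more movement, so the door is on the stop. I'll back off slowly and check.

>>> {"name": "apply_moves", "arguments": {
  "plan": [
    [-0.003, 0, 0, 0, 1],
    [-0.005, 0, 0, 0, 1],
    [-0.01, 0, 0, 0, 1],
    [-0.03, 0, 0, 0, 1],
    [-0.04, 0, 0, 0, 1],
    [-0.04, 0, 0, 0, 1],
    [-0.03, 0, 0.01, 0, 1],
    [0, 0, 0, 0, 1]
  ]
}}

```text
time_s: 19.55
eef_pos: [459.2, 16.0, 206.4]
tool_rot: [-0.01, 0.038, 0.999, 0.011]
wrist_force: [-0.1, -0.3, -0.6]
grip_width: -0.7
```

Run:
```python
from h import *
s=r.read_state(); print(s['time_s'],s['eef_pos'],s['wrist_force'])
a=snap('top','t3')[0]; b=snap('side','s3')[0]
o=np.zeros((400,800,3),np.uint8);o[:,:400]=cv2.resize(a[90:260,185:355],(400,400),interpolation=cv2.INTER_CUBIC)
o[:,400:]=cv2.resize(b[80:280,170:370],(400,400),interpolation=cv2.INTER_CUBIC);cv2.imwrite('pics/c3.png',o)
P=cloud('t3');H=P[...,2]
m=(abs(H-215)<5)&(P[...,0]>600)&(P[...,0]<650)&(P[...,1]>-10)&(P[...,1]<180)
if m.sum()>10:
    q=P[m];print('door',m.sum(),q.min(0),q.max(0),np.arctan(np.polyfit(q[:,1],q[:,0],1)))
m=(abs(H-203)<4)&(P[...,0]>645)&(P[...,0]<672)&(P[...,1]>0)&(P[...,1]<85); print(m.sum(),np.sort(P[m][:,0])[:4])
```

```text
19.55 [459.20945097  15.9728843  206.41303267] [-0.10612489 -0.25611699 -0.55127075]
door 366 [625.03246568  -8.10575454 210.04971584] [644.4575517  179.85984015 217.80512177] [-0.04773318  1.56923014]
73 [655.86669334 655.98048622 656.05872159 656.12114426]
```

View pics/c3.png

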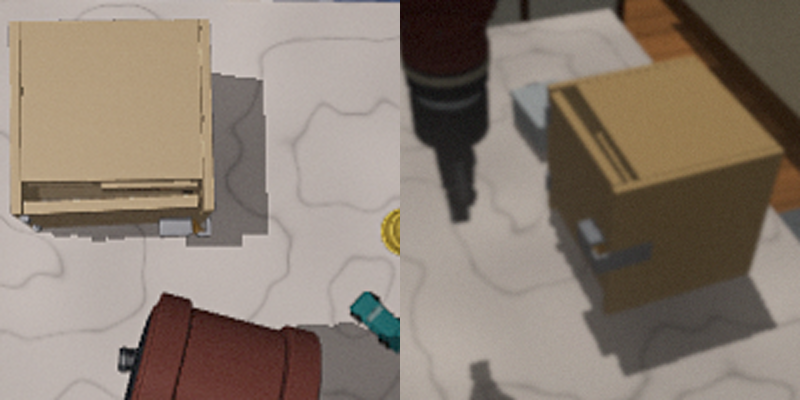

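Both views show the door shut flush (angle about -0.035 rad) more than 0.7 s after release. The drawer front is still at x=656, and the robot is clear. I'm handing in.

```bash
python3 -c "
from plant import r
print(r.job_done())"
```

```text
the job is handed in; nothing more can be done
None
```

The whistle is in the drawer, the drawer is home, and the door is shut on its latch; I handed the job in about 20 s into the 61 s allowed.

- **Whistle:** A wrist picture taken just after release showed it lying on the drawer floor, clear of the walls. I couldn't see it again once the drawer was pushed in.
- **Drawer:** Its front face measured x ≈ 656 mm, where home is expected, both after the push and again after the door closed.
- **Door:** The push rose to about 8 N, dropped to 2 N at the snap, then met the stop. I read at most about 12.8 N in total at the end of a row. That is just short of the 13 N mark, so I took the snap and the stop together as proof of latching.
- **Final check:** About 0.7 s after I let go, the door was still shut at roughly -0.03 to -0.05 rad, and the arm was about 150 mm clear of it.
- **Car, cups and tin:** I never touched them, and my paths stayed well clear. I didn't re-measure their positions at the end.

No check failed or disagreed.

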